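Tighten the engraving clamp with a click-stop key

ROBOT

A 6-joint arm with a two-finger parallel gripper is mounted at the origin on the work surface. World frame = base frame: x ahead of the robot, y to its left, z up, the work surface at z = 0. Lengths are in m, angles in rad, forces in N, time in s.
With the tool pointing down it reaches from about 0.325 to 1 m from the base axis. Payload 5.1 kg.
Tool frame: the origin (TCP) lies on the centre line of the jaws, within the pads' length; the fingertips stand robot.tcp_to_tips ahead of it and the grasp point (between the pads) lies 2 mm behind it (robot.tcp_to_tips is the distance from the TCP to the fingertips, in m); z points along the fingers, y is the line along which they close (so a half turn about z gives the same grasp; the last joint's range is limited). The gripper opens to 85 mm and grips with 20 to 120 N. Pads are 22 mm wide; open, the fingers measure 114 mm over their backs; the gripper's body (76 mm by 85 mm) begins 54 mm behind the grasp point. The pads swing forward as they close: fully open they stand 13 mm farther back than shut.
Start: joints at [1.227, 0.124, 1.65, -0, 1.367, -0.083], TCP at [0.168, 0.628, 0.248] pointing down, gripper open.
Joint ranges: [-2.61, 2.61], [-1.02, 2.33], [0.03, 2.71], [-1.35, 4.49], [0.32, 2.68], [-2.91, 2.91]. Speed limits (rad/s): [2.57, 2.57, 3.14, 3.14, 3.14, 3.14].

INTERFACE

Orientations are given as a unit quaternion [x, y, z, w].
In Python, from workcell import robot, inverse_kinematics, read_state, capture, get_calibration, job gives the robot as it stands. Calls block until the motion is done:
- robot.move_ptp(position, orientation): joint-space move of the TCP to a pose.
- robot.servo_line(position, frame=None, v=0.15, f_stop=None): straight line of the TCP; frame=None keeps the orientation; v is the mean speed in m/s. With f_stop (N) it stops when the force on the tool has changed by that much, and returns True; else False.
- robot.goto_joints(angles): joint-space move.
- robot.open_jaws() and robot.grab(grasp_force=None): open the fingers fully, or close them until they stop; grasp_force is the grip in N (None keeps the last).
- robot.hold(seconds).
- inverse_kinematics(position, orientation): joint angles nearest the present ones, or None.
- read_state(): the state.
- capture(name): name is "scene" or "side" or "wrist"; returns the picture (400x640x3 uint8, red, green, blue); there is no depth.
- get_calibration(name): a dict with "K" (3x3 intrinsics, pixels), "camera_from_world" (4x4, takes a point from world to camera coordinates); the wrist camera has in their place "T_tool_cam" (4x4, takes a point from camera to tool coordinates, whose origin is the TCP and whose axes are the flange's). Camera axes: x right, y up, looking along -z (the intrinsics and any distortion apply to the point x, -y, -z); pixel columns grow to the right and rows downward; lengths in m; the calibration is good to about 2 mm. A picture is of the moment at which its call begins: read the wrist's pose just before it. get_calibration takes no time and is no camera call.
A pose or a line that the arm cannot do raises robot.MotionError and nothing moves.
- job.close_job(): hands the job in; it is judged then, once.
The state is a dict: "clock": time; "q": joint angles; "qvel": joint speeds; "tau": joint torques, N m; "tcp_pos": TCP position; "orientation": TCP orientation; "contact_force": force on the tool from outside, world axes, zero at the start; "ft_torque": the same for the moment, N m; "finger_gap": finger opening in m; "gripper_force": force on a finger pad.
Only numpy, scipy, OpenCV 4.12 (cv2) and the standard library are available. Lean on these libraries where they do the work, as an engineer would, in place of code of your own. Each camera call takes 0.05 s, during which the arm holds its last target. There are 200 camera calls.

TASK

Take the black-handled torque key out of its blue stand, seat its square end fully down in the square socket of the clamp's brass screw without leaning hard on it or levering it sideways, and turn the key clockwise (seen from above) until the screw's red arm is tight against the brass blank and the key clicks: at least two clicks, at most four. Then lift the key out and put it back upright, fully down, in its stand, leaving the screw tight and everything else on the bench where it is.

Things in the scene. Friction and masses are not known exactly. Their poses are not given: they have to be found in the camera images.
- key: Torque key, loose, 170 g, 107 mm long, upright in the stand. Origin at the centre of its lower end, z up along it. From below: 12 mm square steel end, 26 mm long (lowest 2 mm cut down to 9 mm); round 9 mm shaft; steel clutch housing 38 mm across, 48.5 to 62 mm up; ribbed black handle 34 mm across, 62 to 107 mm up, red on top, gripped at any yaw. Housing and handle turn as one.
- key_grip (a point): Middle of the key's handle, on its axis, 84.5 mm above the lower end; its axes are those of the shaft and square, not of the handle.
- key_tip (a point): Centre of the lower end of the key's square; axes as key (x and y along the square's sides).
- key_handle (a joint): How far (rad) the handle has slipped clockwise relative to the shaft; 0 at the start. A ball-and-teeth clutch holds up to about 0.1 N m clockwise (half that anticlockwise); above that it slips a tooth with a click, the torque dropping sharply: 12 teeth, 0.524 rad a click. Below the limit it gives by up to 0.1 rad.
- spindle: The clamp's screw: brass head 34 x 34 x 26 mm and under it a red arm reaching 50 mm out along its x. Origin at the centre of the head's underside, 56 mm above the bench, z up. It must not be pressed with over 45 N. Friction about 0.05 N m. Clockwise swings the arm against the blank, 0.5 to 1.9 rad on; anticlockwise opens it; it stays where it is left.
- socket (a point): Centre of the mouth of the square socket in the top of the screw head, 82 mm above the bench. The hole is 13.5 mm square, sides along this point's x and y (they turn with the screw), 18 mm deep, flat bottom, 2 mm chamfer. Fully home, the key's lower end lies 18 mm below this point. A key pushed sideways at its handle jams hard; released there, it stands by itself, leaning up to 6 degrees.
- clamp: Fixed swing-arm clamp: round dark base, 132 mm across, 20 mm thick, with the upright screw in its middle and the blank standing on it. Origin at the centre of the underside, z up.
- blank: Brass blank 26 x 10 mm, top 54 mm above the bench, standing fixed on the clamp's base before a steel stop; origin on the screw's axis at bench height, the blank 44 mm out along its x. Its place round the screw differs from run to run.
- stand_hole (a point): Centre of the mouth of the key's hole in the blue stand, 40 mm above the bench. Fixed stand 56 x 56 x 40 mm on a round foot of 76 mm; the round hole is 19 mm wide with a 3 mm chamfer, 30 mm deep with a flat bottom. The key stands here at the start, its lower end 30 mm below this point.
- pot_red: Red round pot of small tools, 56 mm wide, about 70 mm tall with its pins; bystander, leave alone. Origin under its centre.
- pot_blue: Blue pot, like pot_red; bystander.
- pot_cream: Cream pot, like pot_red; bystander.
- graver: Lying engraving tool, about 100 mm long, with a black mushroom handle; bystander.
- hammer: Small hammer lying on the bench, 200 mm long; bystander.
- loupe: Black eyepiece loupe, 34 mm wide, 22 mm tall; bystander.
- dapping_block: Steel 50 mm block; bystander.
There are look-alikes about, which are no part of the job. Leave any pink look-alike of the key alone.

How it is judged:
By the outcome, as a careful person would: the job done as asked, in the order asked, and still so for the second after the job is handed in, with the robot touching nothing.
It also fails if it takes over 64 s, if anything falls off the work surface, if the arm or the gripper's body presses on something with over 40 N, if the wrist force passes 120 N, or if a joint passes its speed limit or range.

## Working session

There is one attempt and no reset: what is moved stays moved. The work goes in short steps, each a Python script; the robot and the scene stay as the last script left them, time stands still between calls to the robot, and variables do not carry over. Pictures are saved under pics/ and viewed, at most 10 in all, crops included, and the job is handed in when it is done.

```bash
mkdir -p pics; ls; python3 - <<'E'
from workcell import *
import cv2,numpy as np
a=capture("scene");b=capture("side")
for n,i in(("scene",a),("side",b)): cv2.imwrite(f"pics/{n}.png",i[:,:,::-1]); c=get_calibration(n);print(n,c)
print(get_calibration("wrist"),read_state(),robot.tcp_to_tips)
cv2.imwrite("pics/both.png",np.vstack([cv2.resize(x,(480,300),interpolation=cv2.INTER_AREA)[:,:,::-1] for x in(a,b)]))
E
```

```text
pics
scene {'K': array([[480.69483811,   0.        , 322.76766932],
       [  0.        , 480.69483811, 194.44298726],
       [  0.        ,   0.        ,   1.        ]]), 'camera_from_world': array([[ 8.33133093e-01,  5.53072269e-01,  5.60329709e-04,
        -4.66835827e-01],
       [-4.07127879e-01,  6.12600053e-01,  6.77471819e-01,
         1.88286939e-01],
       [ 3.74347619e-01, -5.64652318e-01,  7.35548516e-01,
        -1.40499272e+00],
       [ 0.00000000e+00,  0.00000000e+00,  0.00000000e+00,
         1.00000000e+00]])}
side {'K': array([[444.56177687,   0.        , 322.19950841],
       [  0.        , 444.56177687, 194.3786397 ],
       [  0.        ,   0.        ,   1.        ]]), 'camera_from_world': array([[-0.99538767, -0.09585417, -0.0039186 ,  0.54541379],
       [ 0.05456995, -0.59932526,  0.79864345, -0.1159538 ],
       [-0.07890182,  0.794746  ,  0.60179173, -1.35463126],
       [ 0.        ,  0.        ,  0.        ,  1.        ]])}
{'K': array([[310.98059371,   0.        , 320.9801522 ],
       [  0.        , 310.98059371, 198.98796281],
       [  0.        ,   
[... 386 characters left out ...]
'clock': 0.1, 'q': array([ 1.22740248e+00,  1.24448955e-01,  1.65154900e+00,  3.32811349e-05,
        1.36749431e+00, -8.25740833e-02]), 'qvel': array([-0.00010014, -0.00118855, -0.00157328,  0.00086027, -0.00262101,
        0.00044523]), 'tau': array([ 4.25312637e-04, -4.24934149e+01, -3.66651464e+01, -1.36934746e-04,
        3.96340300e-03,  4.56592886e-06]), 'tcp_pos': array([0.16744458, 0.62752227, 0.24716321]), 'orientation': array([ 1.30043843e-01,  9.91507789e-01, -9.24898023e-04, -2.16693472e-04]), 'contact_force': array([-1.03671831,  0.19487766,  0.27888958]), 'ft_torque': array([-0.0076905 , -0.01735304, -0.00772916]), 'gripper_force': 0.0, 'finger_gap': 0.08546668901938465} 0.017
```

View pics/scene.png

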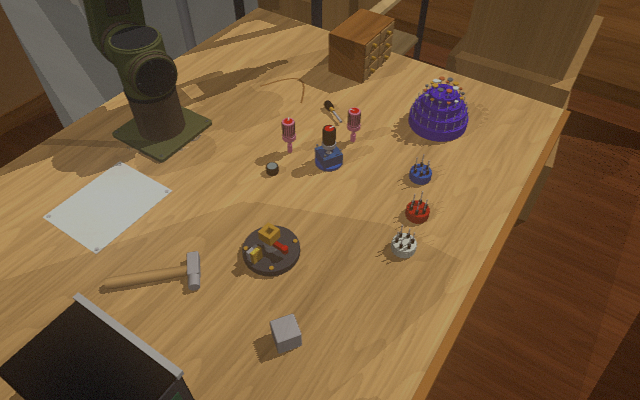

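View pics/side.png

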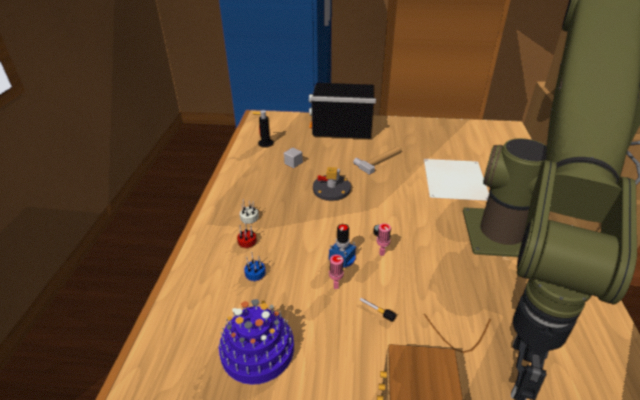

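The scene picture shows these candidates for the key:
- A black handle with a red top in the blue stand, at scene (329,135) and side (343,235).
- Pink look-alikes at scene (289,130) and (354,120), and side (384,235) and (337,265).
- A black object at side (264,130), which isn't in a stand.

I choose the one in the blue stand. The clamp is at scene (271,248), with the screw head near (270,233). Next I'll check a close crop.

```bash
cat > h.py <<'E'
from workcell import *
import numpy as np, cv2
from scipy.spatial.transform import Rotation as R
def ray(name,u,v,pose=None):
    c=get_calibration(name);K=c["K"]
    d=np.array([(u-K[0,2])/K[0,0],-(v-K[1,2])/K[1,1],-1.])
    if name=="wrist":
        T=np.eye(4);T[:3,:3]=R.from_quat(pose[1]).as_matrix();T[:3,3]=pose[0];T=T@c["T_tool_cam"]
    else: T=np.linalg.inv(c["camera_from_world"])
    return T[:3,3],T[:3,:3]@d
def atz(name,u,v,z,pose=None):
    o,d=ray(name,u,v,pose);return o+d*(z-o[2])/d[2]
def proj(name,p,pose=None):
    c=get_calibration(name);K=c["K"]
    if name=="wrist":
        T=np.eye(4);T[:3,:3]=R.from_quat(pose[1]).as_matrix();T[:3,3]=pose[0];M=np.linalg.inv(T@c["T_tool_cam"])
    else: M=c["camera_from_world"]
    q=M@np.r_[p,1];return K[0,2]-K[0,0]*q[0]/q[2],K[1,2]+K[1,1]*q[1]/q[2]
def down(yaw): # tool z down, tool x at world angle yaw
    c,s=np.cos(yaw),np.sin(yaw)
    return R.from_matrix(np.array([[c,s,0],[s,-c,0],[0,0,-1]])).as_quat()
E
python3 - <<'E'
import cv2,numpy as np
a=cv2.imread("pics/scene.png");b=cv2.imread("pics/side.png")
f=lambda i,x,y:cv2.resize(i[y:y+75,x:x+100],(400,300),interpolation=cv2.INTER_CUBIC)
cv2.imwrite("pics/crop.png",np.vstack([np.hstack([f(a,280,102),f(a,222,212)]),np.hstack([f(b,295,215),f(b,282,145)])]))
E
```

```text
(no output)
```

View pics/crop.png

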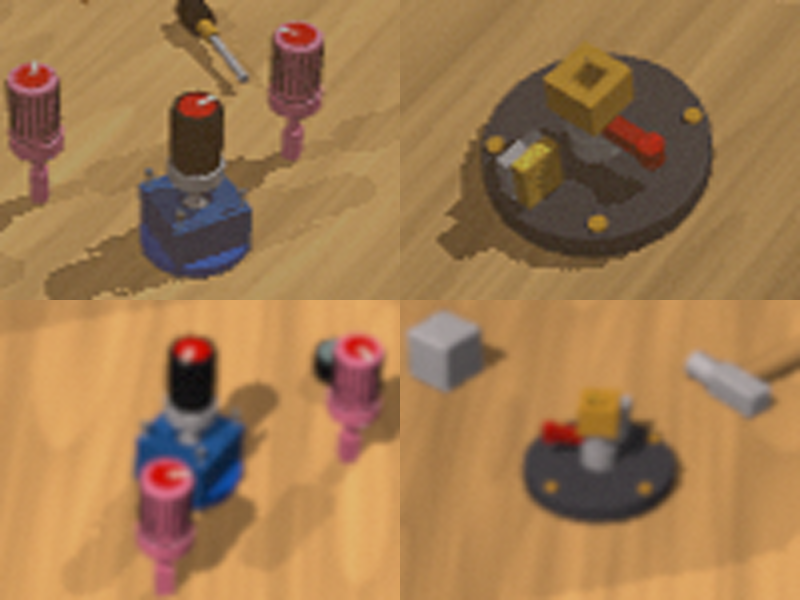

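The crop confirms the key: black handle, red top and steel housing in the blue stand. Its top centre is at scene (329.3,128.5) and side (343,227.5). The socket mouth is at scene (270,230) and side about (332,169). The red arm points right in the scene view and the blank is at the lower left.

```bash
python3 - <<'E'
from h import *
for n,p,q in(("scene",(329.3,128.5),(270,230)),("side",(343,227.5),(332,168.8))):
    print(n,atz(n,*p,.117),atz(n,*q,.082))
print("arm tip",atz("scene",222+255/4,212+148/4,.05),"blank",atz("scene",222+137/4,212+150/4,.054), "pinks",atz("scene",289,120,.1),atz("scene",354,110,.1))
E
```

```text
scene [0.47715153 0.15536452 0.117     ] [ 0.53455619 -0.16943177  0.082     ]
side [0.47622358 0.15481799 0.117     ] [ 0.5318476  -0.17875496  0.082     ]
arm tip [ 0.57816916 -0.17363186  0.05      ] blank [ 0.52734215 -0.21252506  0.054     ] pinks [0.35764473 0.14287732 0.1       ] [0.47931181 0.27556781 0.1       ]
```

```bash
python3 - <<'E'
from h import *
P=np.array([.4767,.155,0]); z=.0945
def q(q6): return down(np.arctan2(P[1],P[0])-q6+np.pi/2)
robot.move_ptp([*P[:2],.21],q(0)); 
robot.servo_line([*P[:2],z],v=.2)
robot.grab(20); print(read_state()["finger_gap"],read_state()["contact_force"])
robot.open_jaws(); robot.move_ptp([*P[:2],z],q(-1.57)); 
robot.grab(60); s=read_state(); print(s["clock"],s["finger_gap"],s["contact_force"],s["q"],s["tcp_pos"])
p=s["tcp_pos"]; robot.servo_line([p[0],p[1],z+.07],v=.15)
s=read_state(); im=capture("wrist"); cv2.imwrite("pics/w1.png",im[:,:,::-1])
pose=(s["tcp_pos"],s["orientation"]); Rm=R.from_quat(pose[1]).as_matrix()
u,v=proj("wrist",pose[0]+Rm@[0,0,.0825],pose); print(u,v,s["contact_force"],s["clock"])
x,y=int(u)-50,int(v)-37
cr=cv2.resize(im[y:y+75,x:x+100,::-1],(800,600),interpolation=cv2.INTER_CUBIC); print(x,y)
cv2.imwrite("pics/w1c.png",np.hstack([cv2.resize(im[:,:,::-1],(400,250)),cv2.resize(cr,(400,300))[:250]]) ); cv2.imwrite("pics/w1d.png",cr)
E
```

```text
0.03371660041809916 [-1.48443934 -1.42484199  4.25783527]
5.8833 0.03270461230073278 [-0.0479224  -0.97481091  0.75866328] [ 2.07078599e-01 -5.57369775e-02  2.10831301e+00 -6.34518205e-04
  1.08871994e+00 -1.67710071e+00] [0.47689857 0.15481334 0.09473964]
321.56690468506315 215.16757954676578 [ 0.1183815   0.47459826 -2.44004074] 6.5
271 178
```

View pics/w1c.png

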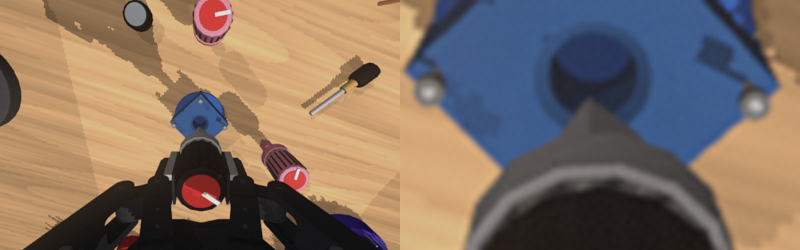

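The key is held and clear of the stand. One corner of the square's end shows near (590,95) in the montage. I'll look at the large crop.

View pics/w1d.png

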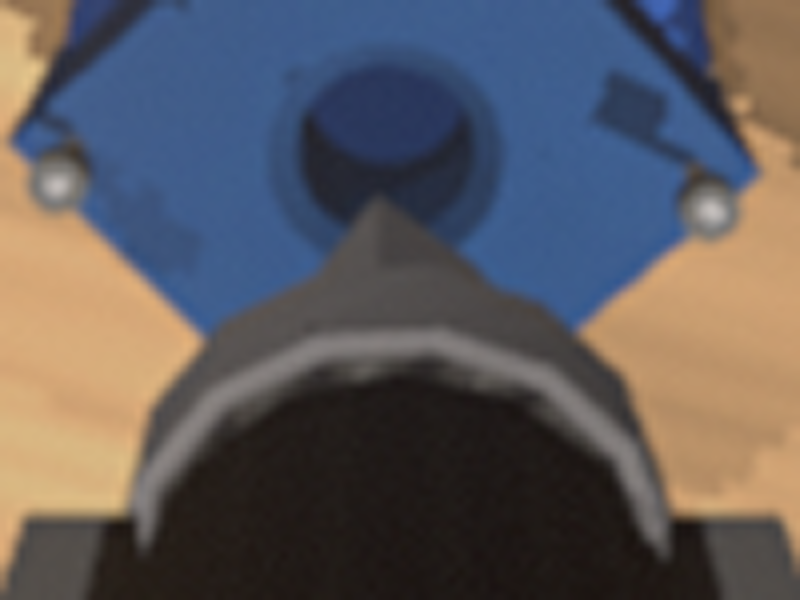

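```bash
python3 - <<'E'
from h import *
pose=(np.zeros(3),[0,0,0,1.])
f=lambda a,b,z=.0845:atz("wrist",271+a/8,178+b/8,z,pose)[:2]*1000
for z in(.0825,.0845):
  t,l,r=f(380,195,z),f(325,270,z),f(470,270,z); print(t,l,r,np.degrees(np.arctan2(*(l-t)[::-1])),np.degrees(np.arctan2(*(r-t)[::-1])))
print(proj("wrist",[0,0,.0825],pose),proj("wrist",[.019,0,.036],pose))
print(f(137,530,.0325),f(668,530,.0325))
E
```

```text
[ 9.54727898 -2.15930679] [ 2.57259951 -7.04244607] [2.57675091 5.79266543] -145.00321854288134 131.2371093316327
[ 8.90428669 -2.17623796] [ 1.86244622 -7.10639826] [1.86663759 5.85230586] -145.00321854288134 131.23710933163278
(np.float64(321.56690468506315), np.float64(215.16757954676586)) (np.float64(321.7330815158552), np.float64(211.89663367717534))
[  1.16663485 -18.67261437] [ 1.1793442  18.22416531]
```

The square's corner points about -10° off tool +x, and the apparent tip centre is about (1.2,-0.4) mm in camera terms. Next I'll go above the clamp, offset so the socket is in view.

```bash
python3 - <<'E'
from h import *
S=np.array([.533,-.173]); yaw=np.radians(119.5); xd=np.array([np.cos(yaw),np.sin(yaw)])
robot.move_ptp([*(S-.03*xd),.2065],down(yaw)); robot.hold(.3)
s=read_state(); im=capture("wrist"); pose=(s["tcp_pos"],s["orientation"]); print(pose,s["q"],s["clock"],s["contact_force"],s["ft_torque"])
u,v=proj("wrist",[*S,.082],pose); x,y=int(u)-80,int(v)-60; print(u,v,x,y)
cv2.imwrite("pics/w2.png",im[:,:,::-1])
cv2.imwrite("pics/w2c.png",cv2.resize(im[y:y+120,x:x+160,::-1],(800,600),interpolation=cv2.INTER_CUBIC))
E
```

```text
(array([ 0.54791992, -0.19827311,  0.20649864]), array([5.03150947e-01, 8.64198543e-01, 5.13080873e-05, 1.21860219e-06])) [-4.39368452e-01  6.31872274e-03  1.84518752e+00  1.06161984e-04
  1.29007498e+00 -9.55712161e-01] 8.2083 [-1.30139567 -0.54271492 -1.88317122] [-0.02239989  0.01232755  0.05245148]
321.4706870474603 161.9753084510497 241 101
```

View pics/w2c.png

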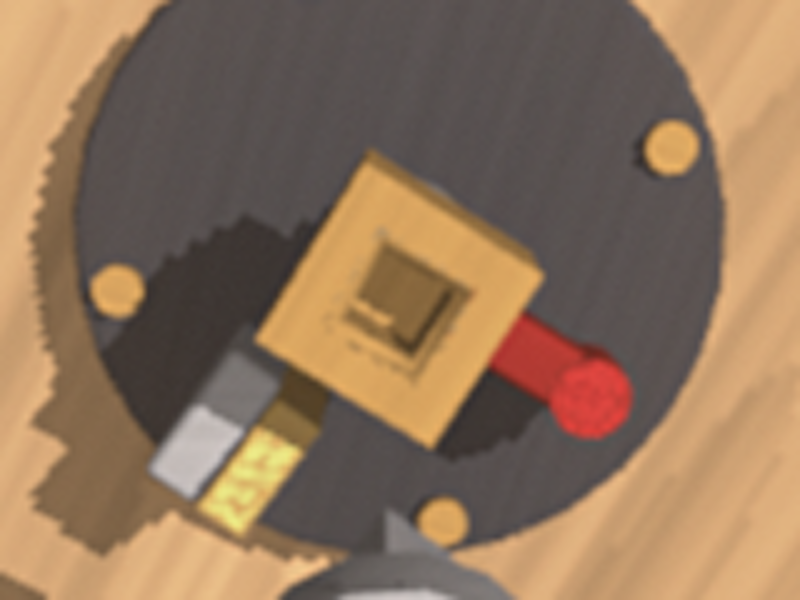

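The picture shows the screw head's top face, with corners at crop (370,162), (541,278), (433,447) and (256,340) and the socket centred at about (401,304). The red arm points right and down, the blank is at lower left, and the key's corner is at (388,510).

```bash
python3 - <<'E'
from h import *
pose=(np.array([ 0.54791992, -0.19827311,  0.20649864]), np.array([5.03150947e-01, 8.64198543e-01, 5.13080873e-05, 1.21860219e-06]))
f=lambda a,b,z=.082:atz("wrist",241+a/5,101+b/5,z,pose)[:2]
C=np.array([f(*c) for c in((370,162),(541,278),(433,447),(256,340))])
e=np.roll(C,-1,0)-C; print(np.linalg.norm(e,axis=1),np.degrees(np.arctan2(e[:,1],e[:,0])))
print("centre",C.mean(0),f(401,304))
a=f(592,398,.05);b=f(262,470,.054)
print("arm",a,"blank",b, np.degrees(np.arctan2(*(a-C.mean(0))[::-1])),np.degrees(np.arctan2(*(b-C.mean(0))[::-1])))
tip=f(388,510,.2065-.0825); Rm=R.from_quat(pose[1]).as_matrix(); print("corner tool",Rm.T@np.r_[tip-pose[0][:2],0]*1000)
off=Rm@[.0012,-.0004,0]; print("socket corrected",C.mean(0)-off[:2],off)
E
```

```text
[0.03306267 0.0331266  0.03420181 0.03416008] [ -4.19235256 -91.76979463 177.58695523  86.27322837]
centre [ 0.53298638 -0.17374433] [ 0.53273833 -0.17298364]
arm [ 0.57533243 -0.17583586] blank [ 0.52821132 -0.21730285] -2.827625318830296 -96.25601427075645
corner tool [ 7.96932283e+00 -2.59921682e+00  1.60994418e-04]
socket corrected [ 0.53392665 -0.17459043] [-9.40271751e-04  8.46102260e-04  2.34674242e-08]
```

```bash
python3 - <<'E'
from h import *
T=np.array([.5337,-.1739]); yaw=np.radians(120.5)
robot.move_ptp([*T,.18],down(yaw)); robot.servo_line([*T,.169],v=.05); robot.hold(.2)
s=read_state(); print(s["clock"],s["contact_force"],s["ft_torque"])
hit=robot.servo_line([*T,.149],v=.03,f_stop=6)
s=read_state(); print(hit,s["clock"],s["tcp_pos"],s["contact_force"],s["ft_torque"])
im=capture("wrist");cv2.imwrite("pics/w3.png",im[:,:,::-1])
E
```

```text
9.1083 [-0.00816164  0.3515186  -1.83351022] [-0.03655397 -0.02362161  0.02411756]
True 9.4667 [ 0.53422568 -0.17413333  0.16398427] [0.09007382 0.22533504 3.55245821] [-0.00010953  0.06101136  0.03460679]
```

```bash
python3 - <<'E'
import cv2
i=cv2.imread("pics/w3.png"); cv2.imwrite("pics/w3c.png",cv2.resize(i[165:240,270:370],(800,600),interpolation=cv2.INTER_CUBIC))
E
```

```text
(no output)
```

View pics/w3c.png

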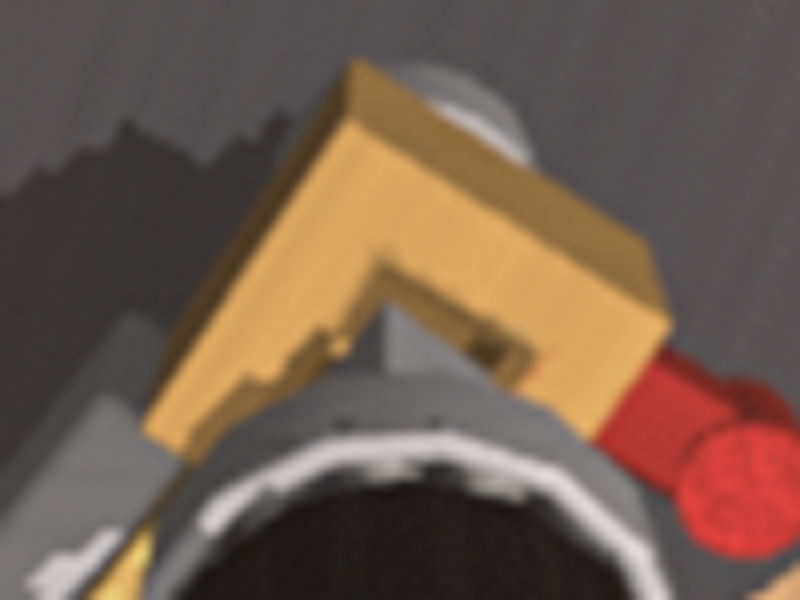

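The yaw matches to within a few degrees. The key's corner is at (385,300) and the socket mouth's corner at (385,262). The gap on the right side is bigger, so the key is off to the image's left. I'll compute the offset.

```bash
python3 - <<'E'
from h import *
s=read_state(); pose=(s["tcp_pos"],s["orientation"]); print(pose[0])
f=lambda a,b,z:atz("wrist",270+a/8,165+b/8,z,pose)[:2]
m=f(385,262,.082); mr=f(535,355,.082); k=f(385,300,pose[0][2]-.0825); k2=f(490,375,pose[0][2]-.0825)
c=np.array([f(350,122,.082),f(672,325,.082),f(143,430,.082)])
u=(c[1]-c[0])/np.linalg.norm(c[1]-c[0]); w=(c[2]-c[0])/np.linalg.norm(c[2]-c[0]); print("head",np.linalg.norm(c[1]-c[0]),np.linalg.norm(c[2]-c[0]),u,w)
for n,p in(("mouth",m),("mouthR",mr),("key",k),("key2",k2)): print(n,(p-c[0])@u*1000,(p-c[0])@w*1000)
E
```

```text
[ 0.53421765 -0.1741162   0.16401743]
head 0.03357632031831641 0.03372783728719095 [ 0.99899908 -0.04473083] [-0.05144009 -0.99867608]
mouth 9.318987542179054 8.819896765679868
mouthR 25.051425647960844 8.700042742796258
key 11.29005549543346 11.857127689231271
key2 22.87210444225025 12.566542810368242
```

```bash
python3 - <<'E'
from h import *
T0=np.array([.5342,-.1741])
for du,dw,dy in((.2,-.5,2),(.2,-1.,2),(.8,-.5,2),(-.6,-.5,2),(.2,-.5,6),(.2,.6,2),(.2,-.5,-3)):
    T=T0+np.array([du,-dw])/1000; o=down(np.radians(120.5+dy))
    robot.servo_line([*T,.1665],frame=o,v=.03)
    hit=robot.servo_line([*T,.1492],v=.03,f_stop=7)
    s=read_state(); print(du,dw,dy,hit,round(s["clock"],2),s["tcp_pos"].round(4),s["contact_force"].round(1),s["ft_torque"].round(3))
    if s["tcp_pos"][2]<.16: break
E
```

```text
0.2 -0.5 2 False 10.53 [ 0.5343 -0.1735  0.1489] [-0.   0.6 -2.3] [ 0.116  0.057 -0.021]
```

```bash
cat > turn.py <<'E'
from h import *
def turn(n,step,T,z,log=True):
    s=read_state()
    M=R.from_quat(s["orientation"]).as_matrix(); yaw=np.arctan2(M[1,0],M[0,0])
    for i in range(n):
        yaw-=step
        q=inverse_kinematics([*T,z],down(yaw)); robot.goto_joints(q)
        s=read_state(); F=s["contact_force"]
        T=T+np.clip(F[:2]*5e-5,-.0003,.0003)
        if log: print(round(s["clock"],2),round(s["q"][5],3),F.round(1),s["ft_torque"].round(3),(T*1e4).round(1))
    return T
E
python3 - <<'E'
from turn import *
T=np.array([.5343,-.1735])
print(robot.servo_line([*T,.1475],v=.015,f_stop=5)); s=read_state(); print(s["tcp_pos"],s["contact_force"],s["ft_torque"],s["q"])
z=s["tcp_pos"][2]
print(turn(6,.06,T,z),z)
E
```

```text
True
[ 0.53453092 -0.17358311  0.14865099] [-0.61577673  1.06420312  5.01290944] [ 0.16165162  0.28538731 -0.03043948] [-4.09469059e-01  1.44514459e-02  1.93926411e+00 -1.03013398e-04
  1.18766003e+00 -9.76782110e-01]
10.99 -0.918 [-0.7  0.1  0.5] [ 0.254  0.095 -0.025] [ 5342.7 -1734.9]
11.24 -0.859 [0.  1.1 0.5] [0.36  0.121 0.023] [ 5342.7 -1734.4]
11.49 -0.799 [-1.6  0.8  1.4] [0.348 0.222 0.058] [ 5341.9 -1733.9]
11.74 -0.739 [-0.9  2.2  1.1] [0.339 0.131 0.039] [ 5341.4 -1732.9]
11.99 -0.679 [-0.5  0.2  3. ] [0.203 0.196 0.008] [ 5341.2 -1732.8]
12.24 -0.619 [-1.2 -0.4  2.4] [0.194 0.128 0.037] [ 5340.6 -1733. ]
[ 0.53406076 -0.17329559] 0.1486509899019548
```

```bash
python3 - <<'E'
from turn import *
print(turn(16,.08,np.array([.53406,-.1733]),.14865))
E
```

```text
12.49 -0.542 [-0.4  0.7  1.9] [ 0.154  0.099 -0.006] [ 5340.4 -1732.6]
12.74 -0.463 [-0.2 -0.2  2.2] [ 0.04   0.107 -0.003] [ 5340.3 -1732.7]
12.99 -0.383 [-0.1  0.1  2. ] [-0.034  0.101  0.035] [ 5340.2 -1732.7]
13.24 -0.303 [-0.5 -1.   1.2] [-0.15   0.147  0.033] [ 5340.  -1733.2]
13.49 -0.223 [-0.8  0.2  2.3] [-0.158  0.187  0.04 ] [ 5339.6 -1733.1]
13.74 -0.143 [-0.7 -0.7  2.4] [-0.218  0.102  0.038] [ 5339.2 -1733.5]
13.99 -0.063 [-0.1 -1.7  3. ] [-0.255  0.218  0.004] [ 5339.2 -1734.3]
14.24 0.017 [-1.1 -1.1  1.9] [-0.298  0.221  0.058] [ 5338.6 -1734.9]
14.49 0.097 [-0.9 -1.8  2.1] [-0.321  0.203  0.011] [ 5338.2 -1735.7]
14.74 0.176 [-1.1 -1.2  2.4] [-0.349  0.169  0.067] [ 5337.6 -1736.4]
14.99 0.256 [-1.  -1.7  3.1] [-0.369  0.229  0.078] [ 5337.1 -1737.2]
15.24 0.336 [-1.1 -1.8  4. ] [-0.356  0.224  0.022] [ 5336.6 -1738.1]
15.49 0.416 [-1.7 -0.9  3.2] [-0.324  0.253  0.006] [ 5335.7 -1738.6]
15.74 0.496 [-2.  -1.9  3.5] [-0.323  0.21   0.01 ] [ 5334.7 -1739.5]
15.99 0.576 [-1.2 -0.9  3.2] [-0.271  0.195 -0.004] [ 5334.1 -1739.9]
16.24 0.655 [-1.  -1.4  3.5] [-0.303  0.264  0.012] [ 5333.6 -1740.6]
[ 0.53336147 -0.17406225]
```

```bash
python3 - <<'E'
from h import *
s=read_state(); a=capture("wrist");b=capture("scene");c=capture("side")
print([read_state()["ft_torque"][2].round(3)])
cv2.imwrite("pics/t1.png",np.hstack([cv2.resize(a[130:280,220:420,::-1],(400,300)),np.vstack([cv2.resize(i[y:y+38,x:x+100,::-1],(400,152),interpolation=cv2.INTER_CUBIC) for i,x,y in((b,222,232),(c,282,160))])[:300]]))
E
```

```text
[np.float64(0.031)]
```

View pics/t1.png

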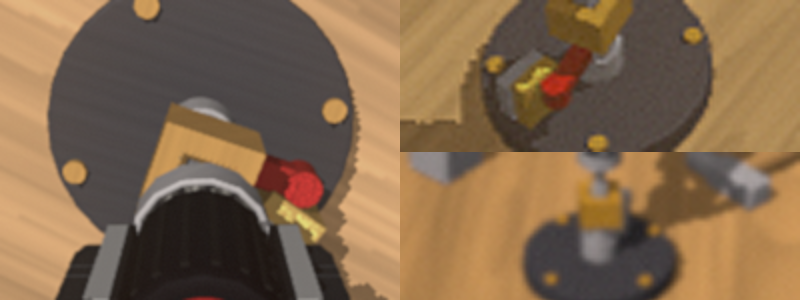

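The arm is at the blank. The head now lags the tool by about 15°, so it's tight with no click yet. I'll turn on about 1.35 rad, aiming for 3 clicks.

```bash
python3 - <<'E'
from turn import *
print(turn(24,.056,np.array([.53336,-.17406]),.14865))
E
```

```text
16.64 0.711 [-1.1 -0.5  3.4] [-0.225  0.31   0.022] [ 5333.  -1740.9]
16.89 0.766 [-1.4 -1.1  4.8] [-0.134  0.278  0.038] [ 5332.3 -1741.4]
17.14 0.822 [-0.6 -0.3  5.3] [-0.12   0.319  0.041] [ 5332.  -1741.6]
17.39 0.878 [-0.3  0.1  4.5] [-0.042  0.232 -0.021] [ 5331.9 -1741.5]
17.64 0.934 [-0.4  0.   5.2] [0.041 0.207 0.016] [ 5331.7 -1741.5]
17.89 0.99 [-1.2  0.   4. ] [-0.015  0.25   0.011] [ 5331.1 -1741.5]
18.14 1.046 [-0.9  0.7  4.4] [ 0.052  0.232 -0.006] [ 5330.6 -1741.2]
18.39 1.102 [-1.6  0.5  4.2] [ 0.028  0.283 -0.001] [ 5329.8 -1740.9]
18.64 1.158 [-0.7 -0.8  4. ] [0.014 0.337 0.055] [ 5329.4 -1741.3]
18.89 1.214 [-0.9  0.1  4.8] [0.014 0.313 0.059] [ 5329.  -1741.2]
19.14 1.27 [-1.7 -0.3  5.4] [ 0.052  0.366 -0.03 ] [ 5328.2 -1741.4]
19.39 1.326 [-1.3 -0.1  4.2] [0.097 0.349 0.009] [ 5327.5 -1741.4]
19.64 1.382 [-1.6  0.5  4. ] [0.091 0.344 0.039] [ 5326.7 -1741.2]
19.89 1.438 [-0.3  1.3  4.3] [0.089 0.305 0.02 ] [ 5326.5 -1740.5]
20.14 1.494 [-1.8 -0.   5. ] [ 0.11   0.312 -0.035] [ 5325.7 -1740.5]
20.39 1.55 [-1.1  0.6  4.4] [ 0.113  0.225 -0.015] [ 5325.1 -1740.3]
20.64 1.606 [-0.8  0.7  4.2] [0.125 0.231 0.007] [ 5324.7 -1739.9]
20.89 1.662 [-0.1  0.1  5.3] [0.123 0.222 0.101] [ 5324.7 -1739.8]
21.14 1.718 [-0.7  1.   3.9] [0.143 0.29  0.061] [ 5324.4 -1739.3]
21.39 1.774 [-0.9  0.8  5.6] [0.219 0.274 0.064] [ 5323.9 -1738.9]
21.64 1.83 [-1.1  1.5  5.1] [ 0.2    0.293 -0.01 ] [ 5323.4 -1738.2]
21.89 1.887 [-0.6  0.9  4.8] [ 0.183  0.272 -0.014] [ 5323.1 -1737.7]
22.14 1.943 [-0.9  0.7  4.5] [ 0.099  0.273 -0.02 ] [ 5322.7 -1737.4]
22.39 1.998 [-1.3  1.3  4. ] [ 0.183  0.195 -0.033] [ 5322.  -1736.7]
[ 0.53220234 -0.17367223]
```

Torque drops at q6 of about 0.85, 1.26 and 1.80 mean 3 clicks. I'll lift straight out and check: after 3 clicks (90°) the square's corner should look as it did before, about -10° off tool x.

```bash
python3 - <<'E'
from h import *
p=read_state()["tcp_pos"]
robot.servo_line([p[0],p[1],.172],v=.05)
s=read_state();print(s["clock"],s["contact_force"].round(1),s["ft_torque"].round(3))
robot.servo_line([p[0],p[1],.215],v=.15)
s=read_state(); print(s["tcp_pos"],s["orientation"],s["q"][5],s["finger_gap"],s["contact_force"].round(1)); im=capture("wrist")
sc=capture("scene")
cv2.imwrite("pics/t2.png",np.hstack([cv2.resize(im[165:240,270:370,::-1],(480,360),interpolation=cv2.INTER_CUBIC),cv2.resize(sc[200:290,222:302,::-1],(320,360),interpolation=cv2.INTER_CUBIC)]))
E
```

```text
23.0083 [-0.1 -0.4 -1.5] [-0.048 -0.005 -0.012]
[ 0.53243711 -0.17381123  0.21520958] [ 9.12849655e-01 -4.08295654e-01  4.08257965e-04 -2.82561003e-07] 2.000590230879044 0.03293611645523424 [-0.   0.2 -2.5]
```

View pics/t2.png

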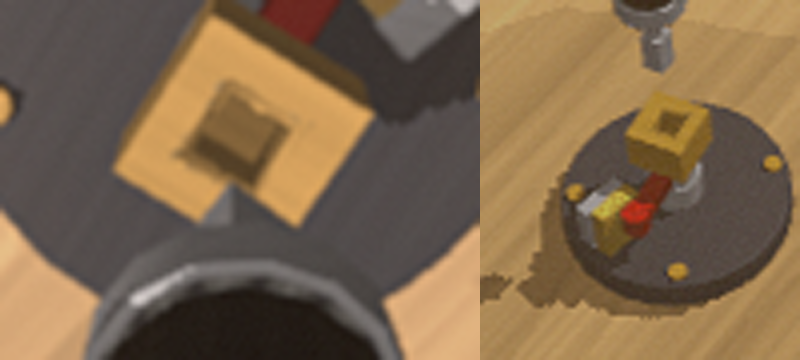

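The corner sits at the same place and angle as before, so it's 3 clicks. The arm is tight against the blank. Now back to the stand at the recorded pose.

```bash
python3 - <<'E'
from h import *
T=np.array([.4769,.1548]); o=down(np.arctan2(.155,.4767)+1.57+np.pi/2)
robot.move_ptp([*T,.20],o); robot.servo_line([*T,.130],v=.1); robot.hold(.2)
hit=robot.servo_line([*T,.0935],v=.03,f_stop=6)
s=read_state(); print(hit,s["clock"],s["tcp_pos"],s["contact_force"].round(1),s["ft_torque"].round(3),s["q"][5])
E
```

```text
True 28.775 [0.47680647 0.1547671  0.09468856] [-0.4  0.2  5.1] [-0.089  0.119 -0.003] -1.677653892353729
```

Contact came at z=0.0947, exactly the height it was picked from, so the key is fully down. I'll release, retreat and check.

```bash
python3 - <<'E'
from h import *
robot.open_jaws(); robot.hold(.2); p=read_state()["tcp_pos"]
robot.servo_line([p[0],p[1],.22],v=.15)
robot.move_ptp([.35,.42,.28],down(2.88)) if inverse_kinematics([.35,.42,.28],down(2.88)) is not None else None
robot.hold(.3); print(read_state()["clock"],read_state()["tcp_pos"])
a=capture("scene");b=capture("side")
f=lambda i,x,y:cv2.resize(i[y:y+75,x:x+100,::-1],(400,300),interpolation=cv2.INTER_CUBIC)
cv2.imwrite("pics/fin.png",np.vstack([np.hstack([f(a,280,102),f(a,222,212)]),np.hstack([f(b,295,215),f(b,282,145)])]))
E
```

```text
31.9917 [0.35052636 0.41940016 0.27982343]
```

View pics/fin.png

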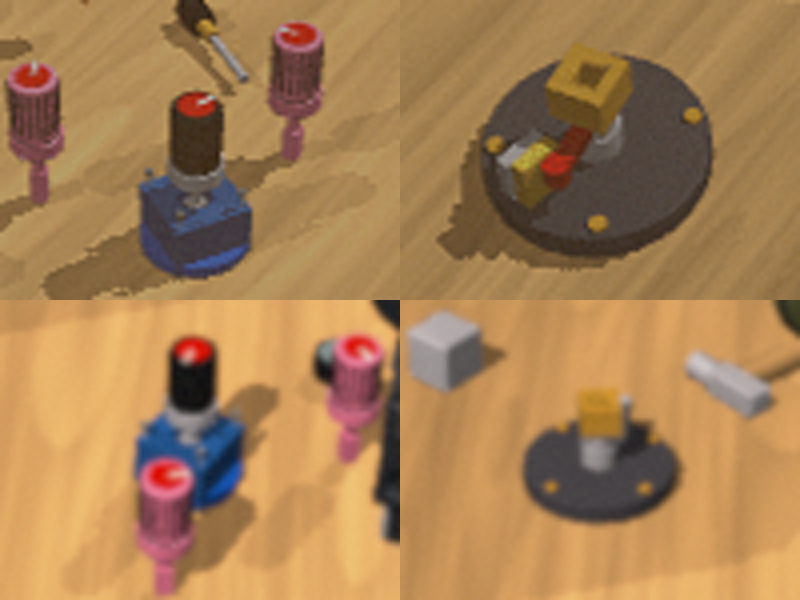

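The key is upright and fully down in the stand at its starting pixels. The red arm is tight on the blank, and the bystanders in these crops haven't moved.

```bash
python3 -c "
from workcell import job
print(job.close_job())"
```

```text
the job is handed in; nothing more can be done
None
```

I handed the job in at about 32 s: the key went fully down into the socket, the screw was turned tight against the blank with 3 clicks (counted from torque drops and the key's angle when lifted out), and the key is back upright and fully down in its stand.

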